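# Lock the bayonet cap of the purge-gas filter

## Task

One of the two purge-gas filter housings on the bench has its black cap only dropped in: it stands higher than the other and its wing grip is in line with the two brass gas ports. Push that cap down against its spring, turn it a quarter turn clockwise (seen from above) without forcing it, and let it spring up into its locked seat, so that its wing stands crosswise to the ports like that of the other filter. Leave the other filter's cap as it is.

Things in the scene. Friction and masses are not known exactly. Their poses are not given: they have to be found in the camera images.
- open_cap: Loose cap to lock: black flange 68 mm across, 8 mm thick; on it a grey straight wing grip 62 long, 14 thick, 30 mm high; below it a steel plug with two square 8 mm side lugs. Origin: on the axis at the flange's underside, 91 mm above the bench at the start, 82 mm when locked; wing top 38 mm above it. z up, x along the wing. About 0.12 kg, 2 mm sideways play. 
- open_housing: Its aluminium housing, fixed: base 90 x 90 mm, upright tube 63 mm across, rim 75 mm above the bench, two bayonet slots. Origin: on the axis at bench height. z up; brass gas ports along +x and -x, 62 mm out, 17 mm up. The wing starts along x (within 5 degrees), where the slots bar turning; pushed down 13 to 16 mm it turns clockwise only, and locks along y: the end pockets take 80 to 100 degrees.
- open_housing_follower (a joint): Spring plate inside that housing, under the cap's plug: how far it is pushed down, m. 0 at the start; above 0.013 the cap can turn; 0.016 is the hard stop (flange on rim); 0.009 when locked, the cap having sprung up into the end pockets once let go. It pushes up with 3 N at 0, 11 N at 0.013, 13 N at 0.016.
- closed_cap: Cap of the other, identical filter, same form and size, already locked: origin 82 mm above the bench, wing crosswise to its ports. Origin and axes as for the open cap. To be left as it is.
Mind the look-alikes: they are no part of the job. Leave any purple or turquoise look-alike of the open_cap alone.

How it is judged:
By the outcome, as a careful person would: the job done as asked, in the order asked, and still so for the second after the job is handed in, with the robot touching nothing.
It also fails if it takes over 38 s, if anything falls off the work surface, if the arm or the gripper's body presses on something with over 40 N, if the wrist force passes 120 N, or if a joint passes its speed limit or range.

## Robot

A 6-joint arm with a two-finger parallel gripper is mounted at the origin on a cart in front of the work surface, level with it; the furniture and walls round the work are solid. World frame = base frame: x ahead of the robot, y to its left, z up, the work surface at z = 0. Lengths are in m, angles in rad, forces in N, time in s.
With the tool pointing down it reaches from about 0.225 to 0.875 m from the base axis. Payload 3.4 kg.
Tool frame: the origin (TCP) lies at the very end of the fingers, on their centre line; the grasp point (between the pads) lies 19 mm behind it (manip.pinch_z is the distance from the TCP to the grasp point, in m); z points along the fingers, y is the line along which they close (so a half turn about z gives the same grasp; the last joint's range is limited). The gripper opens to 85 mm and grips with 20 to 120 N. Pads are 22 mm wide; open, the fingers measure 114 mm over their backs; the gripper's body (76 mm by 85 mm) begins 54 mm behind the grasp point. The pads swing forward as they close: fully open they stand 13 mm farther back than shut.
Start: joints at [-1.375, 0.276, 1.505, -0, 1.361, -0.121], TCP at [0.179, -0.546, 0.231] pointing down, gripper open.
Joint ranges: [-2.89, 2.89], [-0.75, 2.08], [0.22, 2.7], [-1.18, 4.32], [0.11, 2.71], [-2.7, 2.7]. Speed limits (rad/s): [2.57, 2.57, 3.14, 3.14, 3.14, 3.14].

## Interface

Orientations are given as a unit quaternion [w, x, y, z].
In Python, from rig import manip gives the robot as it stands. The module is installed in compiled form; this text tells all that it offers.
- The arm moves only by the shell command python3 -m jog 'ROWS' [FORCE]. ROWS is JSON, a list of rows, each an object of numbers: "dx", "dy", "dz": the shift along the tool's x, y, z each as a share of 25 cm, from -1 to 1; "ax", "ay", "az": the turn, a rotation vector about the tool's x, y, z each as a share of 90 degrees, from -1 to 1; "grip": the opening, from -1 (shut) to 1 (fully open), so that 0 is half open. A call has 1 to 5 rows; each row is the pose to reach, as a shift and turn from the pose commanded when the call began, along the tool's axes at that moment; what a row does not reach only later rows make up. A row lasts 1/12 s, in which the tool goes at most 41.7 mm and 7.16 degrees, less where a joint would pass 70% of its speed; a pose out of reach is approached as far as the arm can. A call with a number of a shift or a turn outside -1 to 1 is refused whole. A call with a gripper value outside its range is refused whole. The fingers move at their own pace and stop on an object; FORCE is the grip in N (left out, the last holds). Time passes only in rows, so rows that repeat a pose let the fingers close. It gives the time, the measured TCP pose, the force, the opening and the grip force at its end, in the units of the state.
- manip.get_state(): the state, without advancing time (a new reading comes with each control period).
- manip.get_image(name): name is "scene" or "top"; returns a dict with "img" (480x640x3 uint8, red, green, blue), "mtx" (3x3 intrinsics, pixels), "k1" (the pictures are not rectified: a ray, as slopes to the right and down, at radius r is drawn at 1 + k1 r^2 times it, then the intrinsics apply), "world_to_cam" (4x4, takes a point from world to camera coordinates). Camera axes: x right, y down, z forward; pixel columns grow to the right and rows downward; lengths in m; the calibration is good to about 2 mm. A picture is of the moment at which its call begins. There is no depth.
- manip.sign_off(): hands the job in; it is judged then, once.
The state is a dict: "clock": time; "qpos": joint angles; "qd": joint speeds; "effort": joint torques, N m; "position": TCP position; "ee_rot": TCP orientation; "contact_force": force on the tool from outside, world axes, zero at the start; "moment": the same for the moment, N m; "width": finger opening in m; "gripper_force": force on a finger pad.
Only numpy, scipy, OpenCV 4.12 (cv2) and the standard library are available. Lean on these libraries where they do the work, as an engineer would, in place of code of your own. Each camera call takes 0.05 s, during which the arm holds its last target. There are 200 camera calls.

## Working session

There is one attempt and no reset: what is moved stays moved. The work goes in short steps, Python scripts to look and compute and a shell command to move; the robot and the scene stay as the last step left them, time stands still between calls to the robot, and variables do not carry over. Pictures are saved under pics/ and viewed, at most 10 in all, crops included, and the job is handed in when it is done.

```bash
mkdir -p pics
python3 - <<'E'
from rig import manip
import cv2
for n in("scene","top"):
    d=manip.get_image(n); cv2.imwrite(f"pics/{n}0.png",d["img"][:,:,::-1]); print(n,d["mtx"].tolist(),d["k1"],d["world_to_cam"].round(4).tolist())
s=manip.get_state();print(s,manip.pinch_z)
E
```

```text
scene [[530.6355682110823, 0.0, 313.87710049362414], [0.0, 530.6355682110823, 240.8126661472324], [0.0, 0.0, 1.0]] -0.07616387356631098 [[0.9108, -0.4128, -0.0018, -0.6267], [-0.2344, -0.5136, -0.8254, 0.1415], [0.3398, 0.7522, -0.5646, 0.9584], [0.0, 0.0, 0.0, 1.0]]
top [[514.6167711240081, 0.0, 320.9480724958846], [0.0, 514.6167711240081, 240.90090935948544], [0.0, 0.0, 1.0]] 0.038893021265431545 [[0.0258, -0.9993, 0.0255, -0.1998], [-0.9973, -0.0274, -0.068, 0.6019], [0.0687, -0.0237, -0.9974, 0.8816], [0.0, 0.0, 0.0, 1.0]]
{'clock': 0.1, 'qpos': array([-1.37499233e+00,  2.76517212e-01,  1.50599790e+00,  2.02745218e-05,
        1.36067796e+00, -1.20988003e-01]), 'qd': array([ 0.00124074, -0.00127794, -0.00471339,  0.00116585,  0.00012125,
       -0.00059308]), 'effort': array([ 1.07585896e-03, -4.17698300e+01, -2.46404600e+01, -2.60207808e-04,
        5.81923669e-03,  1.36100965e-06]), 'position': array([ 0.1790424 , -0.54593215,  0.23053793]), 'ee_rot': array([-8.00022485e-04,  9.87481578e-01,  1.57732344e-01, -2.00216573e-05]), 'contact_force': array([ 0.11026631, -0.39365676,  0.6294691 ]), 'moment': array([ 0.01476183, -0.01215784, -0.04012283]), 'gripper_force': 0.0, 'width': 0.0849053292020858} 0.0187
```

View pics/top0.png

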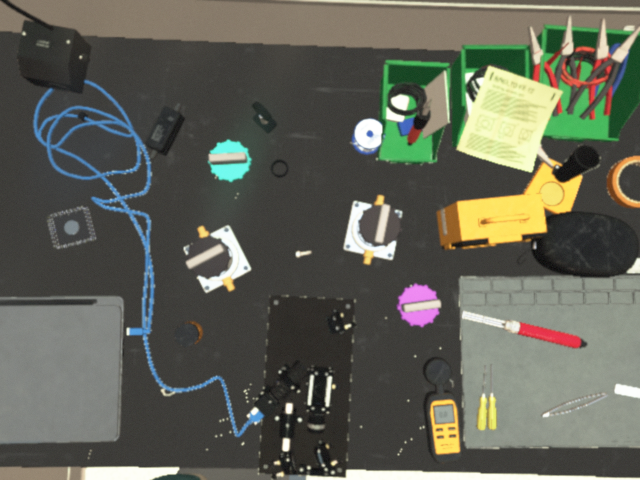

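View pics/scene0.png

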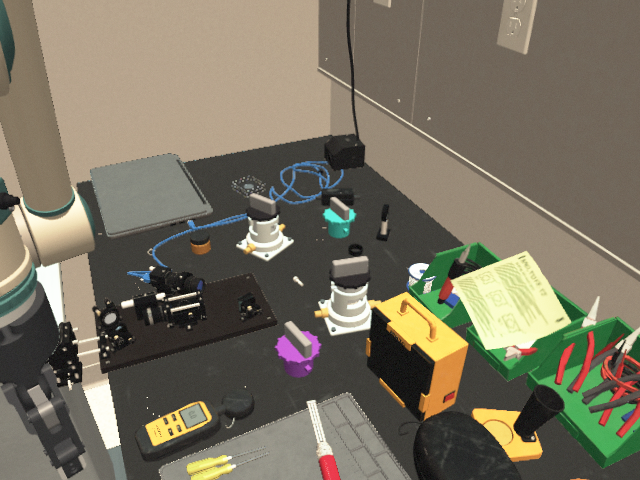

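The top view shows two housings with black caps.
- **(375,230):** the wing runs (387,206)–(378,242), in line with the ports at (380,202) and (369,257). This is the open one.
- **(215,258):** the wing is crosswise to its ports at (203,232) and (229,284). This one is closed.
- **Look-alikes:** turquoise at (230,160) and purple at (419,305).

I choose (375,230), and will check it in a crop and measure it.

```bash
cat > h.py <<'E'
import numpy as np, cv2
from rig import manip
def ray(d,uv,z):
    K=d["mtx"];p=cv2.undistortPoints(np.array([[uv]],float),K,np.array([d["k1"],0,0,0.]))[0,0]
    # cv2 model: distorted = x(1+k1 r^2), as described
    T=d["world_to_cam"];R,t=T[:3,:3],T[:3,3];c=-R.T@t;v=R.T@np.array([p[0],p[1],1]);return (c+v*(z-c[2])/v[2])
def proj(d,P):
    T=d["world_to_cam"];return cv2.projectPoints(np.array([P],float),cv2.Rodrigues(T[:3,:3])[0],T[:3,3],d["mtx"],np.array([d["k1"],0,0,0.]))[0][0,0]
def blobs(d,roi,lo,hi,amin):
    x0,y0,x1,y1=roi;h=cv2.cvtColor(d["img"][y0:y1,x0:x1],cv2.COLOR_RGB2HSV)
    m=cv2.morphologyEx(cv2.inRange(h,lo,hi),cv2.MORPH_OPEN,np.ones((3,3)))
    return [np.array(c)+[x0,y0] for c in cv2.findContours(m,0,2)[0] if cv2.contourArea(c)>amin]
E
python3 - <<'E'
from h import *
d=manip.get_image("top");I=d["img"]
c1=cv2.resize(I[190:270,335:415],(390,390),interpolation=2);c2=cv2.resize(I[215:300,175:260],(390,390),interpolation=2)
cv2.imwrite("pics/crop1.png",np.hstack([c1,c2])[:,:,::-1])
print(I[225,383],I[202,380],I[225,365],I[215,362])
for name,roi,z in(("open",(335,190,415,270),.129),("closed",(175,215,260,300),.12)):
  for b in blobs(d,roi,(15,120,100),(28,255,255),8): print(name,"brass",b.mean((0,1)),ray(d,b.mean((0,1)),.017))
  for b in blobs(d,roi,(0,8,110),(30,60,200),30):
    r=cv2.minAreaRect(b); print(name,"grey",r,cv2.contourArea(b),ray(d,r[0],z))
    q=cv2.boxPoints(r);print([ray(d,x,z)[:2].round(4).tolist() for x in q])
E
```

```text
[239 231 218] [248 227 127] [85 79 76] [144 153 157]
open brass [368.41176471 257.35294118] [ 0.58061805 -0.26856851  0.017     ]
open brass [378.3 199.3] [ 0.68462773 -0.28419509  0.017     ]
closed brass [229.47058824 284.23529412] [ 0.52712274 -0.02579612  0.017     ]
closed brass [202.09090909 231.09090909] [0.61900497 0.02554948 0.017     ]
```

View pics/crop1.png

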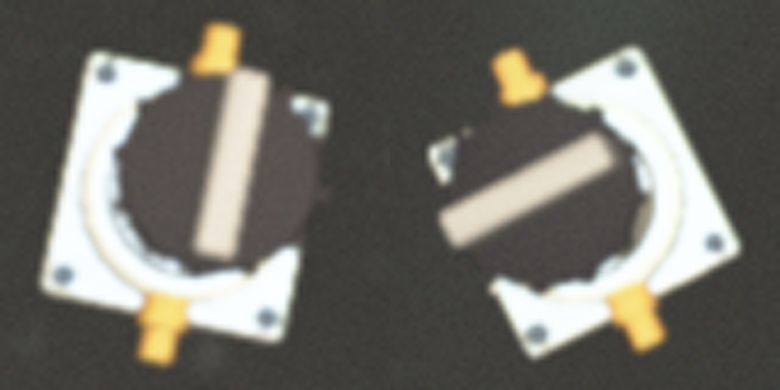

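The left crop shows the wing in line with the brass ports, so (375,230) is the open cap. The right crop's wing is crosswise to its ports. Next I measure the wing.

Run:
```python
from h import *
d=manip.get_image("top");I=d["img"]
print(I[222:226,376:390].tolist()[0])
for lo in ((0,22,130),):
  for b in blobs(d,(360,195,405,250),lo,(25,75,255),40):
    r=cv2.minAreaRect(b);print(r);q=np.array([ray(d,x,.129)[:2] for x in cv2.boxPoints(r)]);print(q.round(4).tolist(),q.mean(0))
a,b=np.array([.5806,-.2686]),np.array([.6846,-.2842]);m=(a+b)/2;print("ports mid",m,np.degrees(np.arctan2(*(b-a)[::-1])),"proj wing",proj(d,[*m,.129]))
s=manip.get_image("scene");print("scene proj wing top",proj(s,[*m,.129]),proj(s,[*m,.099]))
cv2.imwrite("pics/crop2.png",cv2.resize(s["img"][240:340,290:420],(780,600),interpolation=2)[:,:,::-1])
```

```text
[[88, 82, 78], [100, 97, 88], [152, 144, 131], [204, 193, 177], [229, 221, 203], [236, 228, 213], [238, 231, 217], [240, 233, 220], [238, 231, 217], [229, 222, 205], [193, 182, 167], [137, 128, 119], [97, 92, 86], [92, 83, 81]]
((382.0961608886719, 223.0192413330078), (9.217458724975586, 39.223228454589844), 11.309932708740234)
[[0.6013, -0.2633], [0.6619, -0.2742], [0.6595, -0.2884], [0.5989, -0.2774]] [ 0.63039803 -0.27579313]
ports mid [ 0.6326 -0.2764] -8.530765609948137 proj wing [382.51620304 221.57649573]
scene proj wing top [351.53857069 257.86216399] [350.86211642 271.97811867]
```

View pics/crop2.png

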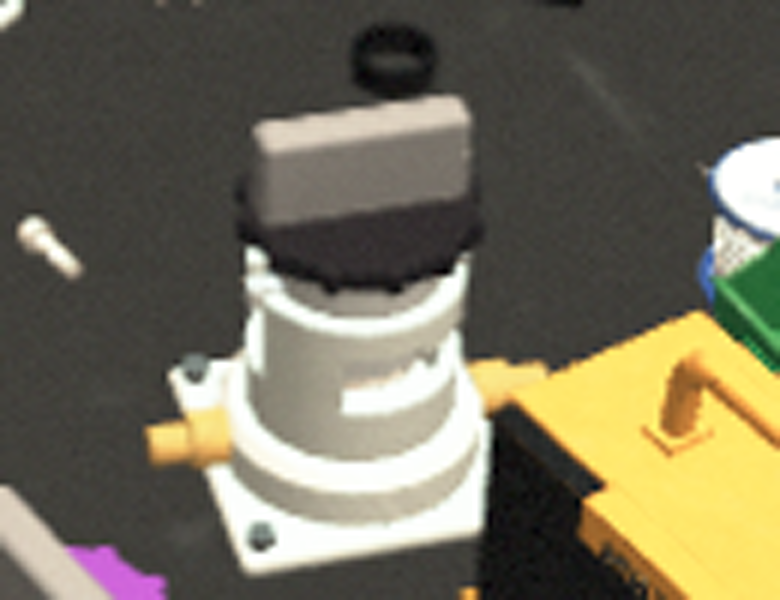

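The wing centre is at about (0.631, -0.276) and the wing direction is about -9.7°. The slot is visible in the tube, and the yellow case is clear to the right. I write a helper that converts a target into tool axis shares, then approach.

```bash
cat > go.py <<'E'
import sys;from h import *
from scipy.spatial.transform import Rotation as R
x,y,z,yaw=map(float,sys.argv[1:]);s=manip.get_state();q=s["ee_rot"];r=R.from_quat([q[1],q[2],q[3],q[0]])
t=R.from_euler('z',yaw,degrees=True)*R.from_euler('x',180,degrees=True)
print("d",(r.inv().apply(np.array([x,y,z])-s["position"])/.25).round(3),"a",((r.inv()*t).as_rotvec(degrees=True)/90).round(3),"q",s["qpos"].round(2),"p",s["position"].round(4),"t",s["clock"],"F",s["contact_force"].round(1),"w",s["width"])
E
python3 go.py .631 -.276 .2 170
```

```text
d [ 2.054 -0.464  0.124] a [-0.000e+00 -1.000e-03 -1.687e+00] q [-1.37  0.28  1.51  0.    1.36 -0.12] p [ 0.1791 -0.5462  0.2309] t 0.25 F [0.2 0.7 0.3] w 0.08567073409443146
```

```bash
python3 -m jog '[{"dx":0.16,"dy":-0.036,"az":-0.075,"grip":-0.1},{"dx":0.32,"dy":-0.072,"az":-0.15,"grip":-0.1},{"dx":0.48,"dy":-0.108,"az":-0.225,"grip":-0.1},{"dx":0.64,"dy":-0.144,"az":-0.3,"grip":-0.1},{"dx":0.8,"dy":-0.18,"az":-0.375,"grip":-0.1}]' 60; python3 go.py .631 -.276 .2 170
```

```text
d [ 2.054 -0.464  0.124] a [-0.000e+00 -1.000e-03 -1.687e+00] q [-1.37  0.28  1.51  0.    1.36 -0.12] p [ 0.1791 -0.5462  0.2309] t 0.25 F [0.2 0.7 0.3] w 0.08567073409443146schema error: expected keys dx, dy, dz, ax, ay, az, grip
```

All seven keys are needed in every row.

```bash
python3 -m jog '[{"dx":0.16,"dy":-0.036,"dz":0,"ax":0,"ay":0,"az":-0.075,"grip":-0.1},{"dx":0.32,"dy":-0.072,"dz":0,"ax":0,"ay":0,"az":-0.15,"grip":-0.1},{"dx":0.48,"dy":-0.108,"dz":0,"ax":0,"ay":0,"az":-0.225,"grip":-0.1},{"dx":0.64,"dy":-0.144,"dz":0,"ax":0,"ay":0,"az":-0.3,"grip":-0.1},{"dx":0.8,"dy":-0.18,"dz":0,"ax":0,"ay":0,"az":-0.375,"grip":-0.1}]' 60; python3 go.py .631 -.276 .2 170
```

```text
clock: 0.67
position: [0.3564, -0.4402, 0.2313]
ee_rot: [0.0, 0.898, 0.44, 0.0]
contact_force: [-0.0, -1.5, -0.3]
width: 0.0384
gripper_force: 0.0
d [1.192 0.465 0.125] a [ 0.     0.    -1.309] q [-1.01  0.26  1.52  0.    1.36 -0.35] p [ 0.3564 -0.4402  0.2313] t 0.6667 F [-0.  -1.5 -0.3] w 0.038359928816981595
```

```bash
python3 -m jog '[{"dx":0.145,"dy":0.056,"dz":0,"ax":0,"ay":0,"az":-0.075,"grip":-0.1},{"dx":0.29,"dy":0.112,"dz":0,"ax":0,"ay":0,"az":-0.15,"grip":-0.1},{"dx":0.435,"dy":0.168,"dz":0,"ax":0,"ay":0,"az":-0.225,"grip":-0.1},{"dx":0.58,"dy":0.224,"dz":0,"ax":0,"ay":0,"az":-0.3,"grip":-0.1},{"dx":0.72,"dy":0.28,"dz":0,"ax":0,"ay":0,"az":-0.375,"grip":-0.1}]'; python3 go.py .631 -.276 .2 170
```

```text
clock: 1.08
position: [0.5228, -0.3414, 0.2313]
ee_rot: [0.0, 0.731, 0.682, -0.0]
contact_force: [0.5, -0.6, 0.5]
width: 0.0383
gripper_force: 0.0
d [0.291 0.413 0.125] a [-0.     0.    -0.933] q [-0.69  0.35  1.39 -0.    1.4  -0.62] p [ 0.5228 -0.3414  0.2313] t 1.0833 F [ 0.5 -0.6  0.5] w 0.038347926838554994
```

```bash
python3 -m jog '[{"dx":0.07,"dy":0.1,"dz":0,"ax":0,"ay":0,"az":-0.075,"grip":-0.1},{"dx":0.15,"dy":0.21,"dz":0,"ax":0,"ay":0,"az":-0.15,"grip":-0.1},{"dx":0.22,"dy":0.31,"dz":0.04,"ax":0,"ay":0,"az":-0.225,"grip":-0.1},{"dx":0.29,"dy":0.41,"dz":0.08,"ax":0,"ay":0,"az":-0.3,"grip":-0.1},{"dx":0.29,"dy":0.41,"dz":0.12,"ax":0,"ay":0,"az":-0.375,"grip":-0.1}]'; python3 go.py .631 -.276 .2 170
```

```text
clock: 1.5
position: [0.634, -0.2746, 0.2003]
ee_rot: [0.001, 0.5, 0.866, 0.002]
contact_force: [1.0, -0.6, -0.7]
width: 0.0384
gripper_force: 0.0
d [ 0.001 -0.013  0.001] a [ 0.003  0.001 -0.556] q [-0.51  0.47  1.28  0.    1.39 -1.04] p [ 0.634  -0.2746  0.2003] t 1.5 F [ 1.  -0.6 -0.7] w 0.0383830052708426
```

```bash
python3 -m jog '[{"dx":0,"dy":0,"dz":0,"ax":0,"ay":0,"az":-0.075,"grip":-0.1},{"dx":0,"dy":0,"dz":0,"ax":0,"ay":0,"az":-0.15,"grip":-0.1},{"dx":0,"dy":0,"dz":0,"ax":0,"ay":0,"az":-0.225,"grip":-0.1},{"dx":0,"dy":0,"dz":0,"ax":0,"ay":0,"az":-0.3,"grip":-0.1},{"dx":0,"dy":0,"dz":0,"ax":0,"ay":0,"az":-0.375,"grip":-0.1}]'; python3 go.py .631 -.276 .16 170
```

```text
clock: 1.92
position: [0.629, -0.2782, 0.2009]
ee_rot: [-0.0, 0.229, 0.973, 0.0]
contact_force: [0.1, 0.4, 0.2]
width: 0.0384
gripper_force: 0.0
d [-0.003  0.012  0.164] a [ 0.    -0.    -0.183] q [-0.52  0.46  1.29 -0.    1.39 -1.63] p [ 0.629  -0.2782  0.2009] t 1.9167 F [0.1 0.4 0.2] w 0.03843094521181407
```

```bash
python3 -m jog '[{"dx":0,"dy":0.012,"dz":0,"ax":0,"ay":0,"az":-0.08,"grip":-0.1},{"dx":-0.003,"dy":0.012,"dz":0.05,"ax":0,"ay":0,"az":-0.15,"grip":-0.1},{"dx":-0.003,"dy":0.012,"dz":0.1,"ax":0,"ay":0,"az":-0.183,"grip":-0.1},{"dx":-0.003,"dy":0.012,"dz":0.16,"ax":0,"ay":0,"az":-0.183,"grip":-0.1},{"dx":-0.003,"dy":0.012,"dz":0.16,"ax":0,"ay":0,"az":-0.183,"grip":-0.1}]'; python3 go.py .631 -.276 .104 170
python3 - <<'E'
from h import *
a=manip.get_image("top");b=manip.get_image("scene")
cv2.imwrite("pics/c3.png",np.hstack([cv2.resize(a["img"][170:290,320:440],(400,400),interpolation=2),cv2.resize(b["img"][200:350,275:425],(400,400),interpolation=2)])[:,:,::-1])
E
```

```text
clock: 2.33
position: [0.6292, -0.275, 0.1578]
ee_rot: [-0.003, 0.09, 0.996, 0.001]
contact_force: [-1.4, 0.3, -1.1]
width: 0.0384
gripper_force: 0.0
d [-0.009 -0.003  0.215] a [ 0.001 -0.004 -0.004] q [-0.51  0.49  1.35 -0.    1.31 -1.9 ] p [ 0.6292 -0.275   0.1578] t 2.3333 F [-1.4  0.3 -1.1] w 0.0383550272120612
```

View pics/c3.png

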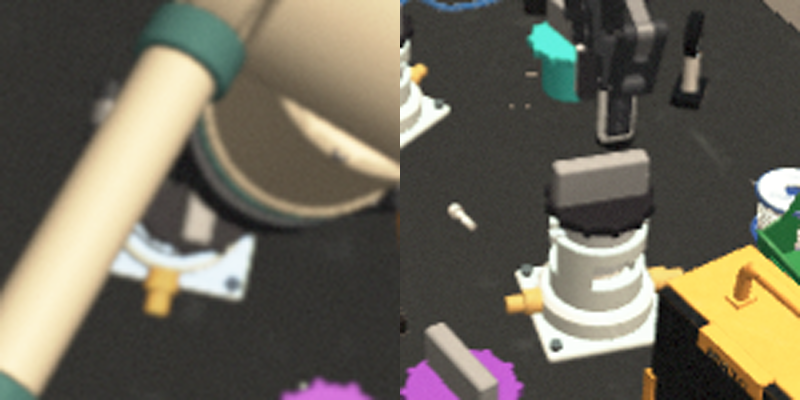

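The scene view shows the near finger, tip at about (356,252), just above the wing. I check it against the projection.

```bash
python3 - <<'E'
from h import *
d=manip.get_image("scene");s=manip.get_state();p=s["position"];w=np.radians(-10);n=np.array([np.sin(w),-np.cos(w),0])
print(p,proj(d,p),proj(d,p+n*.024),"wing near top edge mid at .631,-.276",proj(d,np.array([.631,-.276,.129])+n*.007))
b=blobs(d,(325,245,375,290),(0,8,90),(40,75,215),60)
for c in b:
  print(cv2.boundingRect(c),cv2.minAreaRect(c))
for e in (-.031,.031):
  for z in (.129,.099): print(proj(d,np.array([.631,-.276,z])+n*.007+e*np.array([np.cos(w),np.sin(w),0])))
E
python3 go.py .631 -.276 .104 170
```

```text
[ 0.63125855 -0.27620183  0.16168402] [351.52346215 241.98420681] [356.06330537 250.1494592 ] wing near top edge mid at .631,-.276 [351.85496483 260.36332294]
(333, 256, 36, 21) ((350.760009765625, 265.8199768066406), (17.111984252929688, 36.06244659423828), 81.8698959350586)
[334.04463284 263.15442823]
[333.69116834 277.36230873]
[369.39477257 257.61021057]
[368.38434165 271.71747076]
d [0.001 0.001 0.231] a [-0.     0.    -0.004] q [-0.51  0.49  1.35 -0.    1.31 -1.9 ] p [ 0.6313 -0.2762  0.1617] t 2.4833 F [-0.4 -0.7 -0.2] w 0.03858416226159613
```

The projection agrees with the image to about 1 px. Descend, then grip.

```bash
python3 -m jog '[{"dx":0,"dy":0,"dz":0.08,"ax":0,"ay":0,"az":0,"grip":-0.1},{"dx":0,"dy":0,"dz":0.15,"ax":0,"ay":0,"az":0,"grip":-0.1},{"dx":0,"dy":0,"dz":0.2,"ax":0,"ay":0,"az":0,"grip":-0.1},{"dx":0,"dy":0,"dz":0.23,"ax":0,"ay":0,"az":0,"grip":-0.1},{"dx":0,"dy":0,"dz":0.23,"ax":0,"ay":0,"az":0,"grip":-0.1}]' 60; python3 -m jog '[{"dx":0,"dy":0,"dz":0,"ax":0,"ay":0,"az":0,"grip":-0.5},{"dx":0,"dy":0,"dz":0,"ax":0,"ay":0,"az":0,"grip":-0.8},{"dx":0,"dy":0,"dz":0,"ax":0,"ay":0,"az":0,"grip":-1},{"dx":0,"dy":0,"dz":0,"ax":0,"ay":0,"az":0,"grip":-1},{"dx":0,"dy":0,"dz":0,"ax":0,"ay":0,"az":0,"grip":-1}]' 60; python3 go.py .631 -.276 .104 170
```

```text
clock: 2.9
position: [0.6306, -0.2758, 0.1028]
ee_rot: [-0.001, 0.091, 0.996, 0.0]
contact_force: [-0.2, 0.3, 0.7]
width: 0.0388
gripper_force: 0.0
clock: 3.32
position: [0.6319, -0.2765, 0.1051]
ee_rot: [0.001, 0.09, 0.996, -0.001]
contact_force: [1.1, 0.5, 1.9]
width: 0.0127
gripper_force: 62.9
d [0.004 0.001 0.004] a [-0.001  0.002 -0.004] q [-0.51  0.53  1.42 -0.    1.19 -1.9 ] p [ 0.6319 -0.2765  0.1051] t 3.3167 F [1.1 0.5 1.9] w 0.012718365897377754
```

```bash
python3 -m jog '[{"dx":0,"dy":0,"dz":0.015,"ax":0,"ay":0,"az":0,"grip":-1},{"dx":0,"dy":0,"dz":0.03,"ax":0,"ay":0,"az":0,"grip":-1},{"dx":0,"dy":0,"dz":0.045,"ax":0,"ay":0,"az":0,"grip":-1},{"dx":0,"dy":0,"dz":0.058,"ax":0,"ay":0,"az":0,"grip":-1},{"dx":0,"dy":0,"dz":0.058,"ax":0,"ay":0,"az":0,"grip":-1}]'; python3 -m jog '[{"dx":0,"dy":0,"dz":0,"ax":0,"ay":0,"az":0,"grip":-1},{"dx":0,"dy":0,"dz":0,"ax":0,"ay":0,"az":0,"grip":-1}]'; python3 go.py .631 -.276 .0895 170
```

```text
clock: 3.73
position: [0.6319, -0.2764, 0.0905]
ee_rot: [0.001, 0.09, 0.996, -0.001]
contact_force: [-0.5, 0.4, 9.5]
width: 0.0131
gripper_force: 64.1
clock: 3.9
position: [0.6319, -0.2764, 0.0912]
ee_rot: [0.001, 0.09, 0.996, -0.001]
contact_force: [-1.4, 1.0, 10.1]
width: 0.0127
gripper_force: 64.1
d [0.004 0.001 0.007] a [-0.001  0.002 -0.004] q [-0.51  0.54  1.44  0.    1.16 -1.9 ] p [ 0.6319 -0.2764  0.0912] t 3.9 F [-1.4  1.  10.1] w 0.012704898075290013
```

```bash
python3 -m jog '[{"dx":0,"dy":0,"dz":0.005,"ax":0,"ay":0,"az":0,"grip":-1},{"dx":0,"dy":0,"dz":0.005,"ax":0,"ay":0,"az":0,"grip":-1},{"dx":0,"dy":0,"dz":0.005,"ax":0,"ay":0,"az":0,"grip":-1}]'
python3 - <<'E'
from h import *
print(manip.get_state()["moment"],manip.get_state()["position"])
d=manip.get_image("scene")
b=blobs(d,(325,245,375,300),(0,8,90),(40,75,215),60)
for c in b: print(cv2.boundingRect(c))
cv2.imwrite("pics/c4.png",cv2.resize(d["img"][220:340,290:420],(650,600),interpolation=2)[:,:,::-1])
s=manip.get_state();print(s["contact_force"],s["moment"])
E
```

```text
clock: 4.15
position: [0.632, -0.2764, 0.0901]
ee_rot: [0.002, 0.09, 0.996, -0.001]
contact_force: [0.0, 0.5, 10.2]
width: 0.0131
gripper_force: 64.0
[0.14698023 0.17947007 0.02740631] [ 0.6319756  -0.27641503  0.09010173]
(333, 293, 32, 7)
(358, 267, 11, 14)
(333, 266, 17, 18)
[0.18042549 1.1210269  9.94658098] [0.12187406 0.19611328 0.01502905]
```

View pics/c4.png

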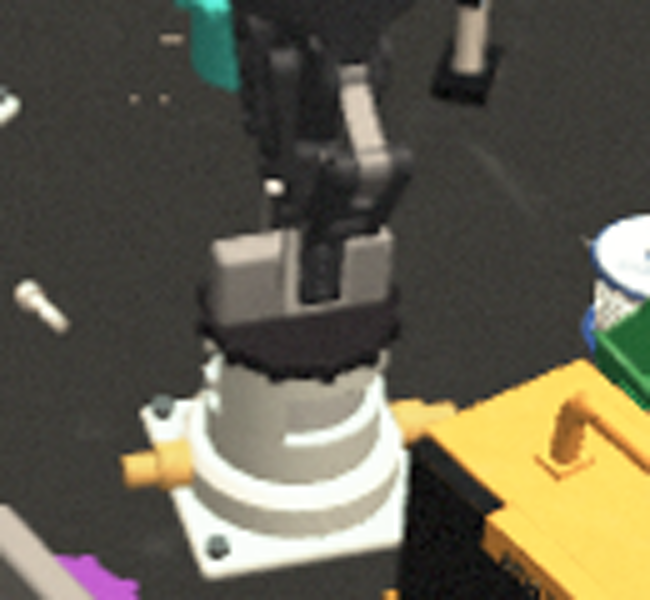

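The cap is well down (wing top-left at (333,266), about 7–10 px lower than before) and the finger sits mid-wing. I make a trial clockwise turn and watch the moment.

```bash
python3 -m jog '[{"dx":0,"dy":0,"dz":0,"ax":0,"ay":0,"az":0.04,"grip":-1},{"dx":0,"dy":0,"dz":0,"ax":0,"ay":0,"az":0.08,"grip":-1},{"dx":0,"dy":0,"dz":0,"ax":0,"ay":0,"az":0.12,"grip":-1},{"dx":0,"dy":0,"dz":0,"ax":0,"ay":0,"az":0.12,"grip":-1}]'; python3 -c "
from rig import manip;s=manip.get_state();print(s['moment'],s['qpos'][5])"
```

```text
clock: 4.53
position: [0.6323, -0.277, 0.0903]
ee_rot: [0.002, 0.185, 0.983, -0.001]
contact_force: [-0.8, 0.5, 10.3]
width: 0.0129
gripper_force: 64.1
[-0.11856987  0.13923788 -0.06168006] -1.712249555206775
```

It turns freely, so I continue.

```bash
python3 -m jog '[{"dx":0,"dy":0,"dz":0,"ax":0,"ay":0,"az":0.06,"grip":-1},{"dx":0,"dy":0,"dz":0,"ax":0,"ay":0,"az":0.12,"grip":-1},{"dx":0,"dy":0,"dz":0,"ax":0,"ay":0,"az":0.18,"grip":-1},{"dx":0,"dy":0,"dz":0,"ax":0,"ay":0,"az":0.24,"grip":-1},{"dx":0,"dy":0,"dz":0,"ax":0,"ay":0,"az":0.29,"grip":-1}]'; python3 -c "
from rig import manip;s=manip.get_state();print(s['moment'],s['qpos'][5])"
```

```text
clock: 4.95
position: [0.6323, -0.2775, 0.0904]
ee_rot: [0.002, 0.403, 0.915, -0.001]
contact_force: [-0.5, -1.6, 10.4]
width: 0.0127
gripper_force: 64.1
[-0.25919165  0.21812516  0.13568756] -1.254668522029368
```

```bash
python3 -m jog '[{"dx":0,"dy":0,"dz":0,"ax":0,"ay":0,"az":0.06,"grip":-1},{"dx":0,"dy":0,"dz":0,"ax":0,"ay":0,"az":0.12,"grip":-1},{"dx":0,"dy":0,"dz":0,"ax":0,"ay":0,"az":0.18,"grip":-1},{"dx":0,"dy":0,"dz":0,"ax":0,"ay":0,"az":0.24,"grip":-1},{"dx":0,"dy":0,"dz":0,"ax":0,"ay":0,"az":0.29,"grip":-1}]'; python3 -c "
from rig import manip;s=manip.get_state();print(s['moment'],s['qpos'][5])"; python3 go.py .631 -.276 .09 80
```

```text
clock: 5.37
position: [0.632, -0.2776, 0.0903]
ee_rot: [0.002, 0.599, 0.801, -0.001]
contact_force: [-1.3, -1.2, 11.0]
width: 0.0129
gripper_force: 64.1
[-0.23716904  0.32376641  0.05124355] -0.7991018884764189
d [ 0.007 -0.002  0.001] a [0.002 0.002 0.293] q [-0.51  0.54  1.44 -0.    1.16 -0.8 ] p [ 0.632  -0.2776  0.0903] t 5.3667 F [-1.3 -1.2 11. ] w 0.01294200248414703
```

```bash
python3 -m jog '[{"dx":0,"dy":0,"dz":0,"ax":0,"ay":0,"az":0.06,"grip":-1},{"dx":0,"dy":0,"dz":0,"ax":0,"ay":0,"az":0.12,"grip":-1},{"dx":0,"dy":0,"dz":0,"ax":0,"ay":0,"az":0.18,"grip":-1},{"dx":0,"dy":0,"dz":0,"ax":0,"ay":0,"az":0.24,"grip":-1},{"dx":0,"dy":0,"dz":0,"ax":0,"ay":0,"az":0.28,"grip":-1}]';python3 -m jog '[{"dx":0,"dy":0,"dz":0,"ax":0,"ay":0,"az":0,"grip":-1},{"dx":0,"dy":0,"dz":0,"ax":0,"ay":0,"az":0,"grip":-1}]'; python3 -c "
from rig import manip;s=manip.get_state();print(s['moment'],s['qpos'][5])"; python3 go.py .631 -.276 .09 80
```

```text
clock: 5.78
position: [0.6317, -0.2774, 0.0902]
ee_rot: [0.002, 0.759, 0.651, -0.0]
contact_force: [-0.6, -1.4, 10.5]
width: 0.0126
gripper_force: 64.1
clock: 5.95
position: [0.6317, -0.2773, 0.0902]
ee_rot: [0.002, 0.758, 0.652, -0.0]
contact_force: [-0.6, -1.5, 10.2]
width: 0.0125
gripper_force: 64.1
[-0.23278921  0.3800513  -0.03265764] -0.36329205453718255
d [ 0.005 -0.004  0.001] a [0.002 0.002 0.016] q [-0.51  0.54  1.44 -0.    1.16 -0.36] p [ 0.6317 -0.2773  0.0902] t 5.95 F [-0.6 -1.5 10.2] w 0.01252589468072349
```

It turned 89° with almost no moment. I ease up with the spring, then release.

```bash
python3 -m jog '[{"dx":0,"dy":0,"dz":-0.008,"ax":0,"ay":0,"az":0,"grip":-1},{"dx":0,"dy":0,"dz":-0.015,"ax":0,"ay":0,"az":0,"grip":-1},{"dx":0,"dy":0,"dz":-0.02,"ax":0,"ay":0,"az":0,"grip":-1},{"dx":0,"dy":0,"dz":-0.02,"ax":0,"ay":0,"az":0,"grip":-1}]'; python3 -m jog '[{"dx":0,"dy":0,"dz":0,"ax":0,"ay":0,"az":0,"grip":-0.5},{"dx":0,"dy":0,"dz":0,"ax":0,"ay":0,"az":0,"grip":-0.3},{"dx":0,"dy":0,"dz":0,"ax":0,"ay":0,"az":0,"grip":-0.1},{"dx":0,"dy":0,"dz":0,"ax":0,"ay":0,"az":0,"grip":-0.1},{"dx":0,"dy":0,"dz":0,"ax":0,"ay":0,"az":0,"grip":-0.1}]'; python3 go.py .631 -.276 .18 80
```

```text
clock: 6.28
position: [0.6317, -0.2773, 0.0949]
ee_rot: [0.002, 0.758, 0.652, -0.0]
contact_force: [0.1, -1.3, 7.8]
width: 0.0127
gripper_force: 63.7
clock: 6.7
position: [0.6307, -0.2758, 0.0923]
ee_rot: [-0.001, 0.758, 0.652, -0.0]
contact_force: [-0.6, -0.1, 0.2]
width: 0.0385
gripper_force: 0.0
d [-0.001  0.001 -0.351] a [-0.001 -0.     0.016] q [-0.51  0.54  1.44 -0.    1.17 -0.36] p [ 0.6307 -0.2758  0.0923] t 6.7 F [-0.6 -0.1  0.2] w 0.038475039708017675
```

```bash
python3 -m jog '[{"dx":0,"dy":0,"dz":-0.08,"ax":0,"ay":0,"az":0,"grip":-0.1},{"dx":0,"dy":0,"dz":-0.2,"ax":0,"ay":0,"az":0,"grip":-0.1},{"dx":0,"dy":0,"dz":-0.32,"ax":0,"ay":0,"az":0,"grip":-0.1},{"dx":0,"dy":0,"dz":-0.44,"ax":0,"ay":0,"az":0,"grip":-0.1},{"dx":0,"dy":0,"dz":-0.56,"ax":0,"ay":0,"az":0,"grip":-0.1}]'; python3 go.py .4 -.43 .24 80
```

```text
clock: 7.12
position: [0.6307, -0.2758, 0.234]
ee_rot: [-0.0, 0.758, 0.652, -0.0]
contact_force: [0.9, -0.4, 0.2]
width: 0.0384
gripper_force: 0.0
d [-0.747 -0.821 -0.024] a [-0.001 -0.     0.016] q [-0.51  0.45  1.23 -0.    1.46 -0.36] p [ 0.6307 -0.2758  0.234 ] t 7.1167 F [ 0.9 -0.4  0.2] w 0.03836825894315965
```

```bash
python3 -m jog '[{"dx":-0.11,"dy":-0.12,"dz":0,"ax":0,"ay":0,"az":0,"grip":-0.1},{"dx":-0.22,"dy":-0.24,"dz":0,"ax":0,"ay":0,"az":0,"grip":-0.1},{"dx":-0.33,"dy":-0.36,"dz":0,"ax":0,"ay":0,"az":0,"grip":-0.1},{"dx":-0.44,"dy":-0.48,"dz":0,"ax":0,"ay":0,"az":0,"grip":-0.1},{"dx":-0.55,"dy":-0.6,"dz":0,"ax":0,"ay":0,"az":0,"grip":-0.1}]'; python3 -m jog '[{"dx":-0.1,"dy":-0.11,"dz":0,"ax":0,"ay":0,"az":0,"grip":-0.1},{"dx":-0.2,"dy":-0.22,"dz":0,"ax":0,"ay":0,"az":0,"grip":-0.1},{"dx":-0.2,"dy":-0.22,"dz":0,"ax":0,"ay":0,"az":0,"grip":-0.1},{"dx":-0.2,"dy":-0.22,"dz":0,"ax":0,"ay":0,"az":0,"grip":-0.1}]'
python3 - <<'E'
from h import *
a=manip.get_image("top");b=manip.get_image("scene")
cv2.imwrite("pics/c5.png",np.hstack([cv2.resize(a["img"][190:270,335:415],(400,500),interpolation=2)[:,:],cv2.resize(b["img"][240:340,290:370],(400,500),interpolation=2)])[:,:,::-1])
for c in blobs(a,(350,195,410,250),(0,22,130),(25,75,255),40):
    r=cv2.minAreaRect(c);q=np.array([ray(a,x,.12)[:2] for x in cv2.boxPoints(r)]);q=q;e=max(q[1]-q[0],q[2]-q[1],key=np.linalg.norm);print(r,q.mean(0),np.degrees(np.arctan2(e[1],e[0])))
n=np.array([.6315,-.277]);
for z in(.12,.129,.1125):print(z,proj(b,[*n,z]))
E
```

```text
clock: 7.53
position: [0.4606, -0.3901, 0.2329]
ee_rot: [-0.0, 0.758, 0.653, -0.0]
contact_force: [0.2, -0.2, 0.8]
width: 0.0384
gripper_force: 0.0
clock: 7.87
position: [0.3987, -0.4318, 0.2329]
ee_rot: [-0.0, 0.759, 0.651, 0.0]
contact_force: [0.9, 1.1, -0.5]
width: 0.0383
gripper_force: 0.0
((381.910400390625, 222.50189208984375), (39.16615676879883, 8.965322494506836), 10.124671936035156) [ 0.63209932 -0.27675975] -98.55361183138623
0.12 [350.92198402 262.50805305]
0.129 [351.12505816 258.21464498]
0.1125 [350.75423966 266.04845002]
```

View pics/c5.png

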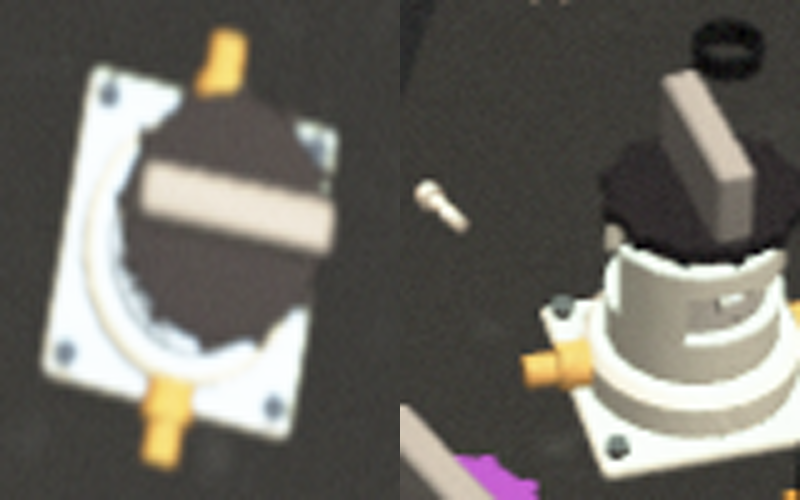

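The wing now stands crosswise to the ports, at -98.6° against -8.5°. One check that it has sprung up to locked height, with the closed cap as reference.

Run:
```python
from h import *
b=manip.get_image("scene");a=manip.get_image("top")
def two(pa,pb):
    P=[];
    for d,p in((a,pa),(b,pb)):
        u=cv2.undistortPoints(np.array([[p]],float),d["mtx"],np.array([d["k1"],0,0,0.]))[0,0];P.append(u)
    X=cv2.triangulatePoints(a["world_to_cam"][:3],b["world_to_cam"][:3],*[np.array(u).reshape(2,1) for u in P]);return (X[:3]/X[3]).ravel()
for n,ra,rb in(("open",(350,195,410,250),(338,250,364,290)),("closed",(180,235,232,275),(243,188,285,222))):
    ca=max(blobs(a,ra,(0,22,130),(25,75,255),40),key=cv2.contourArea)
    G=cv2.cvtColor(b["img"][rb[1]:rb[3],rb[0]:rb[2]],cv2.COLOR_RGB2GRAY)
    for th in (135,150,165):
        cs=[c for c in cv2.findContours((G>th).astype('uint8'),0,2)[0] if cv2.contourArea(c)>25]
        for c in cs:
            r=cv2.minAreaRect(c+np.array(rb[:2]));print(n,th,np.round(r[0],1),np.round(r[1],1),two(cv2.minAreaRect(ca)[0],r[0]).round(4))
cv2.imwrite("pics/c6.png",np.hstack([cv2.resize(b["img"][240:340,290:390],(400,400),interpolation=2),cv2.resize(b["img"][175:275,215:315],(400,400),interpolation=2)])[:,:,::-1])
```

```text
open 135 [351.3 264.8] [25.3  6.7] [ 0.6324 -0.2774  0.1151]
open 150 [351.2 264.9] [24.3  6. ] [ 0.6324 -0.2774  0.115 ]
open 165 [351.3 264.6] [23.9  5.6] [ 0.6324 -0.2773  0.1155]
```

View pics/c6.png

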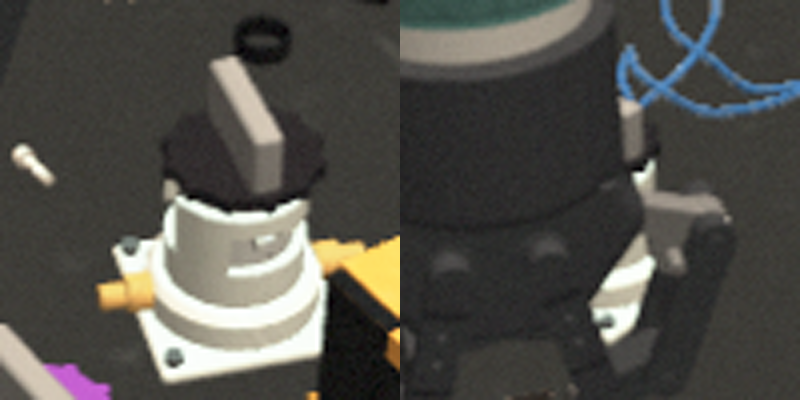

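The gripper hides the closed cap here, so I use the saved first pictures as the height reference (true tops at 0.129 and 0.120).

Run:
```python
from h import *
b=manip.get_image("scene");a=manip.get_image("top")
for d,n in((a,"top0"),(b,"scene0")): d["img"]=cv2.imread(f"pics/{n}.png")[:,:,::-1].copy()
def un(d,p): return cv2.undistortPoints(np.array([[p]],float),d["mtx"],np.array([d["k1"],0,0,0.]))[0].T
for n,ra,rb in(("open",(360,195,405,250),(325,245,375,285)),("closed",(180,235,232,275),(243,188,285,222))):
    ca=max(blobs(a,ra,(0,22,130),(25,75,255),40),key=cv2.contourArea);pa=cv2.minAreaRect(ca)[0]
    G=cv2.cvtColor(b["img"][rb[1]:rb[3],rb[0]:rb[2]],cv2.COLOR_RGB2GRAY)
    for th in (135,150,165):
        for c in cv2.findContours((G>th).astype('uint8'),0,2)[0]:
            if cv2.contourArea(c)<25: continue
            r=cv2.minAreaRect(c+np.array(rb[:2]));X=cv2.triangulatePoints(a["world_to_cam"][:3],b["world_to_cam"][:3],un(a,pa),un(b,r[0]));print(n,th,np.round(r[0],1),np.round(r[1],1),(X[:3]/X[3]).ravel().round(4))
```

```text
open 135 [350.  260.4] [ 5.7 34.4] [ 0.6304 -0.2763  0.1243]
open 150 [350.  260.3] [ 5.3 34.2] [ 0.6304 -0.2763  0.1246]
open 165 [349.9 260.2] [ 5.  34.1] [ 0.6304 -0.2762  0.1248]
closed 135 [262.3 198.1] [25.8  4.5] [5.722e-01 2.000e-04 1.151e-01]
closed 150 [262.2 198. ] [24.9  4. ] [5.721e-01 1.000e-04 1.154e-01]
closed 165 [262.3 198.1] [24.   3.4] [5.722e-01 1.000e-04 1.151e-01]
```

The open cap's wing top now measures 0.115, the same as the closed cap's reference, and 9.4 mm below its start. It is locked, so I hand in.

```bash
python3 -c "
from rig import manip;print(manip.sign_off())"
```

```text
the job is handed in; nothing more can be done
None
```

The open cap is pushed down, turned a quarter turn clockwise and locked: its wing is crosswise to the ports and its top is at the closed cap's height. The arm never touched the other filter, and the job was handed in at about 8 s.

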